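# Set the recipe stand's foot leg and clamp it

### The arm

A 7-joint arm with a two-finger parallel gripper is mounted at the origin on a cart in front of the work surface, level with it; the furniture and walls round the work are solid. World frame = base frame: x ahead of the robot, y to its left, z up, the work surface at z = 0. Lengths are in m, angles in rad, forces in N, time in s.
With the tool pointing down it reaches from about 0.425 to 0.925 m from the base axis. Payload 6.8 kg.
Tool frame: the origin (TCP) lies at the very end of the fingers, on their centre line; the grasp point (between the pads) lies 19 mm behind it; z points along the fingers, y is the line along which they close (so a half turn about z gives the same grasp; the last joint's range is limited). The gripper opens to 85 mm and grips with 20 to 120 N. Pads are 22 mm wide; open, the fingers measure 114 mm over their backs; the gripper's body (76 mm by 85 mm) begins 54 mm behind the grasp point. The pads swing forward as they close: fully open they stand 13 mm farther back than shut.
Start: joints at [-1.377, 0.477, 0.022, 1.555, -0.011, 1.109, -0.083], TCP at [0.201, 0.645, 0.192] pointing down, gripper open.
Joint ranges: [-2.96, 2.96], [-0.34, 2.1], [-1.41, 1.46], [0.24, 2.44], [-1.37, 4.51], [0.17, 1.92], [-2.96, 2.96]. Speed limits (rad/s): [2.39, 2.39, 3.14, 3.14, 3.14, 3.14, 3.14].

### API

Orientations are given as a unit quaternion [w, x, y, z].
In Python, from station import bot gives the robot as it stands. The module is installed in compiled form; this text tells all that it offers.
- The arm moves only by the shell command python3 -m jog 'ROWS' [OPENING] [FORCE]. ROWS is JSON, a list of rows, each a list of 4 numbers: the shift along the tool's x, y, z in cm, then the turn about the tool's z in rad. In form: [[x, y, z, spin], ...]. A call has 1 to 20 rows; each row is the pose to reach, as a shift and turn from the pose commanded when the call began, along the tool's axes at that moment; what a row does not reach only later rows make up. A row lasts 1/12 s, in which the tool goes at most 41.7 mm and 7.16 degrees, less where a joint would pass 70% of its speed; a pose out of reach is approached as far as the arm can. A call with a gripper value outside its range is refused whole. OPENING is the closure, from -1 (fully open) to 1 (shut), set as the call begins (- or left out, the last holds). The fingers move at their own pace and stop on an object; FORCE is the grip in N (left out, the last holds). Time passes only in rows, so rows that repeat a pose let the fingers close. It gives the time, the measured TCP pose, the force, the opening and the grip force at its end, in the units of the state.
- bot.get_obs(): the state, without advancing time (a new reading comes with each control period).
- bot.read_camera(name): name is "scene" or "top" or "wrist"; returns a dict with "pixels" (480x640x3 uint8, red, green, blue), "depth" (480x640 float32, m along the optical axis (not along the pixel's ray), 0 where there is no reading), "fovy" (degrees; the focal length in pixels is half the picture's height over the tangent of half this angle, whatever the lens; pixels are square), "cx", "cy" (the principal point, pixels), "pose" (4x4, takes a point from camera to world coordinates). Camera axes: x right, y down, z forward; pixel columns grow to the right and rows downward; lengths in m; the calibration is good to about 2 mm. A picture is of the moment at which its call begins.
- bot.hand_in(): hands the job in; it is judged then, once.
The state is a dict: "t": time; "q": joint angles; "joint_vel": joint speeds; "joint_torque": joint torques, N m; "eef_pos": TCP position; "tool_rot": TCP orientation; "contact_force": force on the tool from outside, world axes, zero at the start; "torque": the same for the moment, N m; "gripper_width": opening from 0.0 (shut) to 1.0 (fully open); "grasp_force": force on a finger pad.
Only numpy, scipy, OpenCV 4.12 (cv2) and the standard library are available. Lean on these libraries where they do the work, as an engineer would, in place of code of your own. Each camera call takes 0.05 s, during which the arm holds its last target. There are 200 camera calls.

### The job

The recipe stand's spring-loaded foot leg has to be set longer. Take it by the T-handle, pull it out until the pointer on the leg lines up with the small metal clip on the ruler, hold it there a moment with the cam lever still open, and then, with the leg kept at the mark, slide the cam lever fully closed by squeezing it against the handle. Finish while still holding: keep handle and lever squeezed between the fingers with the leg at the mark, and leave the other things on the worktop where they are.

Things in the scene. Friction and masses are not known exactly. Their poses are not given: they have to be found in the camera images.
- stand: Recipe stand, fixed. Wooden foot plate 275 x 124 x 12 mm (local x -170 to +105 mm), dark sleeve, ledge whose front lip is at x +27 mm, 59 mm high, back rest 190 mm wide, 200 mm high, leaning away from x +60 mm. Origin: underside, on the leg's centre line. Local x points from the handle to the back rest, z up; the leg pulls out along local -x, roughly toward the robot.
- foot_leg: Sliding leg with its aluminium T-handle, stand's axes. Origin: leg's centre line at the handle, 12 mm above the worktop. In its frame: upright web y -7 to +7, x -13 to +21, z 21 to 69 mm; at its outer (-x) end a cross bar, y -47 to +57, z 21 to 61 mm; fingers hook behind its inner face at x -14 mm to pull. Travel 0 to 95 mm; a spring pulls it back in, 1.4 N (in) to 4.7 N (out), lever shut or not.
- grip (a point): Point on the handle 59 mm above the worktop, 14 mm (+x) behind the cross bar's inner face, midway across the 24 mm wide pair of web and closed lever (y +5 mm from the web's middle): fingers closing along the stand's y, centred here, meet web and shut lever together. Come down here opened more than 54 mm, to straddle web and open lever. Axes as the stand.
- cam_lever: Dark steel cam lever standing upright beside the web, on its +y side: pad x -10 to +17, y -5 to +5, z 24 to 70 mm in its frame (foot from z 18), tail toward +x to +45 mm. Origin 12 mm above the worktop, mid thickness; its y in the leg's frame is 26 mm open (starts at 23 to 26) and 12 mm fully closed, pad against web. About 3 N of friction; it stays where it is left.
- pointer (a point): Tip of the thin dark pointer blade on the leg's -y side, 50 mm behind (+x of) the handle's origin, 28 mm above the worktop, over the ruler. It moves with the leg.
- mark_clip: Length mark: small steel clip (5 mm along the leg, 18 mm across, 12 mm high) straddling the ruler strip on the foot plate beside the leg. Origin: middle of its foot. It does not move; axes as the stand. The leg is at the mark when the pointer has the same local x as this clip. It lies 35 to 75 mm from the pointer's start.
- lemon_a: Bystander: lemon, 71 x 53 x 51 mm, left of the handle. Origin at its underside.
- salt_shaker: Bystander: salt shaker, 44 mm wide, 90 mm high, left of the stand. Origin at its underside.
- mug_a: Bystander: mug, 86 x 117 x 88 mm, on the strip in front of the sink. Origin at its underside.
- lemon_b: Bystander: lemon, 78 x 55 x 56 mm, in front of the sink. Origin at its underside.
- wind_up_timer: Bystander: round kitchen timer, 63 mm wide, 53 mm high, in front of the sink. Origin at its underside.

How it is judged:
By the outcome, as a careful person would: the job done as asked, in the order asked, and still so for the second after the job is handed in, while the arm keeps its last pose, push and grip.
It also fails if it takes over 34 s, if anything falls off the work surface, if the arm or the gripper's body presses on something with over 40 N, if the wrist force passes 120 N, or if a joint passes its speed limit or range.

## Working session

There is one attempt and no reset: what is moved stays moved. The work goes in short steps, Python scripts to look and compute and a shell command to move; the robot and the scene stay as the last step left them, time stands still between calls to the robot, and variables do not carry over. Pictures are saved under pics/ and viewed, at most 10 in all, crops included, and the job is handed in when it is done.

```bash
mkdir -p pics
cat > h.py <<'E'
import numpy as np, cv2, pickle
from station import bot
def snap(n,tag):
    d=bot.read_camera(n); pickle.dump(d,open(f'pics/{tag}.pkl','wb'))
    cv2.imwrite(f'pics/{tag}.png',d['pixels'][:,:,::-1]); return d
def load(tag): return pickle.load(open(f'pics/{tag}.pkl','rb'))
def ray(d,u,v):
    f=240/np.tan(np.radians(d['fovy'])/2)
    r=np.array([(u-d['cx'])/f,(v-d['cy'])/f,1.]); P=np.array(d['pose'])
    return P[:3,3],P[:3,:3]@r
def onz(d,u,v,z):
    o,r=ray(d,u,v); return o+r*(z-o[2])/r[2]
def dep(d,u,v):
    o,r=ray(d,u,v); return o+r*d['depth'][int(v),int(u)]
def two(d1,p1,d2,p2):
    o1,r1=ray(d1,*p1);o2,r2=ray(d2,*p2)
    t=np.linalg.lstsq(np.c_[r1,-r2],o2-o1,rcond=None)[0]
    a=o1+r1*t[0];b=o2+r2*t[1]; return (a+b)/2,np.linalg.norm(a-b)
E
python3 - <<'E'
from h import *
o=bot.get_obs(); print({k:np.round(v,3) for k,v in o.items()})
for n in ('scene','top'):
    d=snap(n,n); print(n,d['fovy'],np.round(d['pose'],3).tolist())
E
```

```text
{'t': np.float64(0.0), 'q': array([-1.377,  0.478,  0.022,  1.556, -0.011,  1.109, -0.083]), 'joint_vel': array([ 0.002, -0.   ,  0.   ,  0.   , -0.   , -0.001,  0.001]), 'joint_torque': array([-1.0000e-03, -5.9645e+01,  1.6080e+00, -2.8119e+01,  1.2000e-02,
        9.0000e-03,  0.0000e+00]), 'eef_pos': array([0.2  , 0.644, 0.191]), 'tool_rot': array([-0.   ,  0.15 ,  0.989, -0.001]), 'contact_force': array([ 1.067, -0.882, -0.103]), 'torque': array([0.016, 0.039, 0.032]), 'grasp_force': np.float64(0.0), 'gripper_width': np.float64(0.998)}
scene 42.68781773647049 [[0.869, -0.325, 0.373, -0.007], [-0.494, -0.544, 0.678, -0.821], [-0.017, -0.774, -0.633, 0.967], [0.0, 0.0, 0.0, 1.0]]
top 47.55955412234507 [[-0.012, -0.994, 0.111, 0.351], [-1.0, 0.013, 0.014, 0.121], [-0.015, -0.11, -0.994, 1.536], [0.0, 0.0, 0.0, 1.0]]
```

View pics/scene.png

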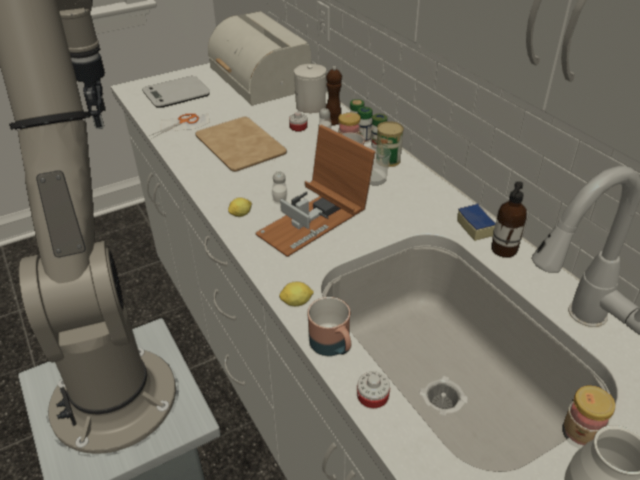

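View pics/top.png

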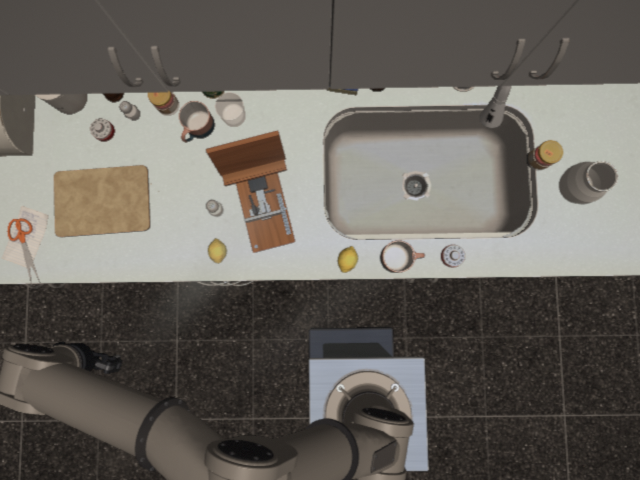

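The stand is at about (265,205) in the top view and (315,205) in the scene view; I'll enlarge both.

Run:
```python
from h import *
a=cv2.imread('pics/top.png')[165:255,225:305]; b=cv2.imread('pics/scene.png')[165:255,250:350]
cv2.imwrite('pics/crop.png',np.hstack([cv2.resize(i,None,fx=s,fy=s,interpolation=cv2.INTER_CUBIC) for i,s in ((a,4.4),(b,4.4))]))
d=load('top')
for p in ((237,184),(263,172),(278,171),(296,242),(255,251),(217,252),(213,207)): print(p,np.round(onz(d,*p,.012),3),np.round(dep(d,*p),3))
```

```text
(237, 184) [0.639 0.357 0.012] [0.64  0.358 0.009]
(263, 172) [0.673 0.283 0.012] [0.666 0.28  0.044]
(278, 171) [0.675 0.24  0.012] [0.666 0.237 0.055]
(296, 242) [0.471 0.191 0.012] [ 0.473  0.191 -0.003]
(255, 251) [0.448 0.306 0.012] [0.448 0.306 0.01 ]
(217, 252) [0.446 0.413 0.012] [0.444 0.406 0.046]
(213, 207) [0.574 0.425 0.012] [0.562 0.41  0.09 ]
```

View pics/crop.png

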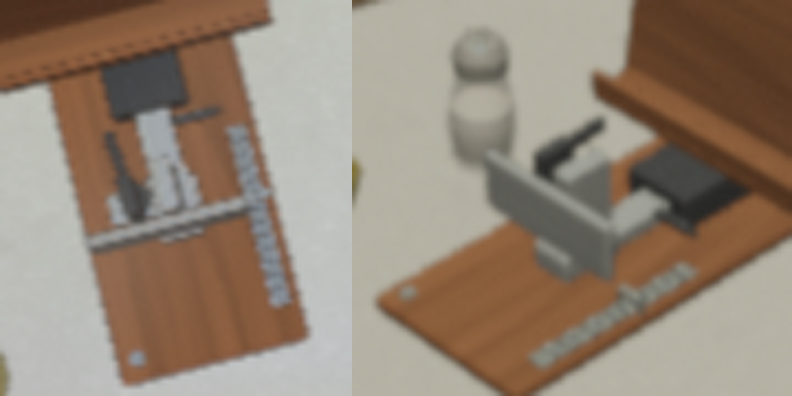

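The left crop shows the cross bar from (90,243) to (265,203), the lever left of the web at (130,195), the pointer at (212,112) and the clip on the ruler at about (262,200). In the right crop the clip is at (632,297). I'll work out the hover move for a close look with the wrist camera.

```bash
cat >> h.py <<'E'
from scipy.spatial.transform import Rotation as Rn
def tool():
    o=bot.get_obs(); q=o['tool_rot']; return np.array(o['eef_pos']),Rn.from_quat([*q[1:],q[0]])
def go(target,yawy):   # cm shifts along tool axes, spin so that tool y points at world angle yawy (mod pi)
    p,R=tool(); s=R.inv().apply(np.array(target)-p)*100
    y=R.apply([0,1,0]); a=np.arctan2(y[1],y[0]); dl=(yawy-a+np.pi/2)%np.pi-np.pi/2
    return np.round(s,2),round(-dl,3)
E
python3 - <<'E'
from h import *
d=load('top');s=load('scene'); c=lambda x,y:(225+x/4.4,165+y/4.4)
f=lambda x,y:(250+(x-352)/4.4,165+y/4.4)
L=onz(d,*c(125,385),.012);R=onz(d,*c(308,338),.012)
v=L-R; print('yaw',np.degrees(np.arctan2(v[1],v[0]))-90, np.linalg.norm(v),(L+R)/2)
B1=onz(d,*c(90,243),.073);B2=onz(d,*c(265,203),.073);v=B1-B2
print('bar',B1,B2,np.linalg.norm(v),np.degrees(np.arctan2(v[1],v[0]))-90)
print('ptr',onz(d,*c(215,112),.028),'clip',onz(d,*c(262,198),.02),two(d,c(262,198),s,f(632,297)))
print(go([.50,.27,.26],np.radians(90+15)))
E
```

```text
yaw 13.715194350839013 0.12034125128715374 [0.45775821 0.25200525 0.012     ]
bar [0.52756375 0.3245147  0.073     ] [0.55094329 0.21650199 0.073     ] 0.11051401365953158 12.213360552492176
ptr [0.61611453 0.25102564 0.028     ] clip [0.5614286  0.22185975 0.02      ] (array([0.56259036, 0.22076039, 0.0246619 ]), np.float64(0.003926560607959736))
(array([-39.71, -26.81,  -6.86]), np.float64(-0.564))
```

```bash
python3 -m jog '[[-4,-2.7,-2,-0.1],[-8,-5.4,-4,-0.2],[-12,-8.1,-6,-0.3],[-16,-10.8,-7,-0.4],[-20,-13.5,-7,-0.5],[-24,-16.2,-7,-0.54],[-28,-18.9,-7,-0.54],[-32,-21.6,-7,-0.54],[-36,-24.3,-7,-0.54],[-38.6,-26,-7,-0.54],[-39.7,-26.8,-7,-0.54],[-39.7,-26.8,-7,-0.54],[-39.7,-26.8,-7,-0.54]]' -1
python3 - <<'E'
from h import *
d=snap('wrist','w1'); print(d['fovy'],np.round(d['pose'],3).tolist()); print(bot.get_obs()['t'],tool()[0])
E
```

```text
t: 1.18
eef_pos: [0.5047, 0.2623, 0.2617]
tool_rot: [0.001, -0.113, 0.994, -0.002]
contact_force: [1.1, 0.3, -0.0]
gripper_width: 1.002
grasp_force: 0.0
62.58346842369651 [[-0.227, 0.926, 0.303, 0.426], [0.974, 0.217, 0.066, 0.245], [-0.004, 0.31, -0.951, 0.443], [0.0, 0.0, 0.0, 1.0]]
1.2333 [0.50235355 0.26615662 0.26155228]
```

View pics/w1.png

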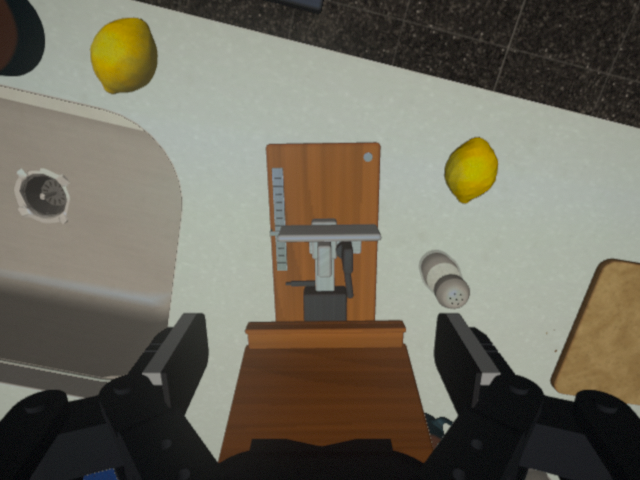

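The wrist view shows the bar from (277,233) to (381,236), the pointer tip at (288,284), the lever at (347,265), and the clip partly hidden at (274,234). I'll take a second, closer view from further out and lower.

```bash
python3 -m jog '[[3,-2,3,0],[6,-4,6,0],[6,-4,6,0],[6,-4,6,0],[6,-4,6,0]]'
python3 - <<'E'
from h import *
d=snap('wrist','w2'); print(np.round(d['pose'],3).tolist()); print(bot.get_obs()['t'],tool()[0])
a=cv2.imread('pics/w1.png')[130:330,255:395]; b=cv2.imread('pics/w2.png')[100:400,230:530]
cv2.imwrite('pics/c2.png',np.hstack([cv2.resize(a,(384,549),interpolation=cv2.INTER_CUBIC)[:400+149],cv2.copyMakeBorder(cv2.resize(b,(410,410)),0,139,0,0,0)]))
E
```

```text
t: 1.65
eef_pos: [0.4505, 0.2186, 0.2018]
tool_rot: [-0.0, -0.119, 0.993, 0.0]
contact_force: [1.4, 0.1, -0.2]
gripper_width: 1.006
grasp_force: 0.0
[[-0.239, 0.923, 0.3, 0.372], [0.971, 0.227, 0.074, 0.2], [0.0, 0.309, -0.951, 0.383], [0.0, 0.0, 0.0, 1.0]]
1.7 [0.45159439 0.21935599 0.20257465]
```

View pics/w2.png

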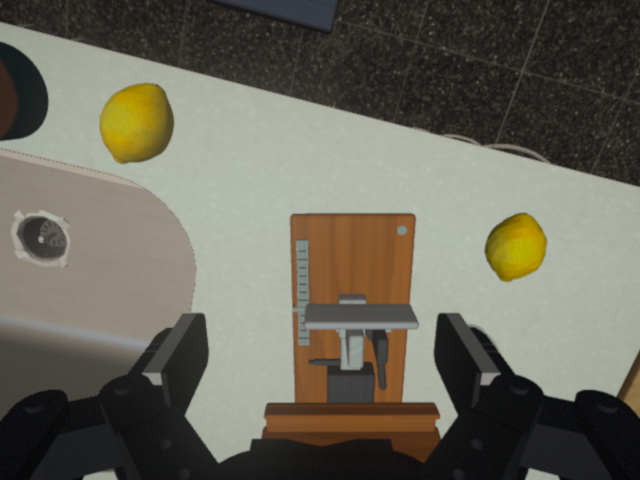

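Run:
```python
from h import *
k=lambda t,r,c:cv2.resize(cv2.imread(f'pics/{t}.png')[r:r+60,c:c+155],None,fx=5,fy=5,interpolation=cv2.INTER_NEAREST)
cv2.imwrite('pics/c3.png',np.vstack([k('w2',303,285),k('w1',228,265)]))
```

```text
(no output)
```

View pics/c3.png

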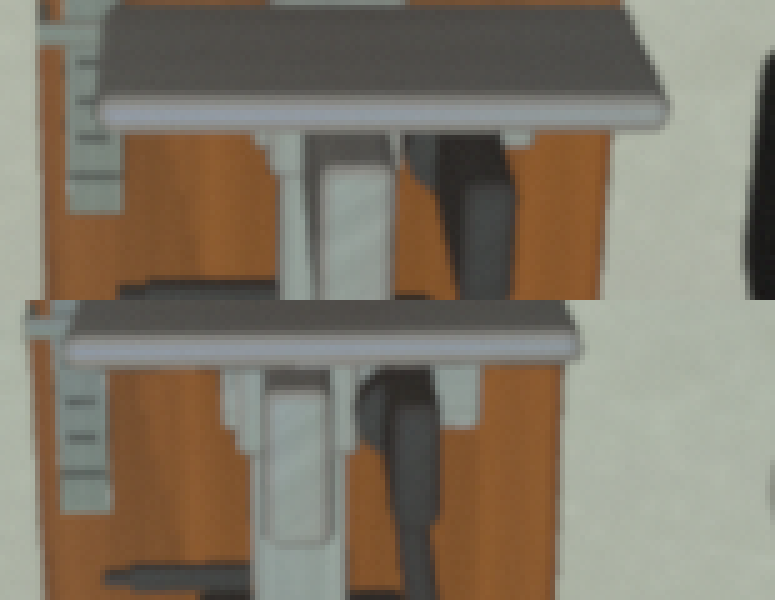

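The enlarged crop (top half w2, bottom half w1) gives these full-image pixels:

| Feature | w1 | w2 |
|---|---|---|
| Clip | (271,232.8) | (299,309.7) |
| Pointer tip | (286,283.2) | (308.7,361.5) |
| Bar inner top edge, left end | (278,240.2) | (304.8,328.6) |
| Bar inner top edge, right end | (381,240.2) | (418.4,328.6) |
| Web middle | u 324.4 | u 356.5 |

Run:
```python
from h import *
a=load('w1');b=load('w2')
P={'clipL':((270,233),(292.6,309.7)),'ptr':((286,283.2),(308.7,361.5)),'barR':((278,240.2),(304.8,328.6)),'barL':((381,240.2),(418.4,328.6))}
W={}
for k,(p,q) in P.items():
    W[k],e=two(a,p,b,q); print(k,np.round(W[k],4),round(e,4))
# plate edges -> yaw, by brown mask in both
for n,d in (('w1',a),('w2',b)):
    h=cv2.cvtColor(d['pixels'],cv2.COLOR_RGB2HSV); m=((h[...,0]<15)&(h[...,1]>110)).astype(np.uint8)
    lo,hi=(160,300) if n=='w1' else (225,390)
    m=cv2.morphologyEx(m,cv2.MORPH_OPEN,np.ones((3,3)))
    for side in (0,1):
        pts=[]
        for v in range(lo,hi):
            u=np.where(m[v,230:450])[0]+230
            if len(u)>10: pts.append(onz(d,u[0]-.5 if side==0 else u[-1]+.5,v,.012)[:2])
        pts=np.array(pts,np.float32); l=cv2.fitLine(pts,cv2.DIST_HUBER,0,1e-4,1e-4).ravel()
        print(n,side,'yaw',np.degrees(np.arctan(l[1]/l[0])),'at x=.55 y=',l[3]+l[1]/l[0]*(.55-l[2]))
v=W['barL']-W['barR']; print('bar',np.linalg.norm(v),np.degrees(np.arctan2(v[1],v[0]))-90)
yaw=np.radians(13.5); ex=np.array([np.cos(yaw),np.sin(yaw)]);ey=np.array([-ex[1],ex[0]])
for d,n,web,lev,cl in ((a,'w1',(324.4,277),(347.6,260),(271,232.8)),(b,'w2',(356.5,340),(382,345),(299,309.7))):
    w=onz(d,*web,.081)[:2];l=onz(d,*lev,.082)[:2];c=onz(d,*cl,.024)[:2];p=onz(d,*P['ptr'][n=='w2'],.028)[:2]
    r=[onz(d,*P[k][n=='w2'],.073)[:2] for k in ('barR','barL')]
    print(n,'stand coords: web',w@ex,w@ey,'lev y',l@ey,'clip',c@ex,c@ey,'ptr',p@ex,p@ey,'bar',[(x@ex,x@ey) for x in r])
```

```text
clipL [0.5649 0.2182 0.0248] 0.0001
ptr [0.6194 0.2477 0.0269] 0.0002
barR [0.5541 0.2304 0.0741] 0.0003
barL [0.5321 0.33   0.0699] 0.0001
w1 0 yaw 13.946143 at x=.55 y= 0.21388435
w1 1 yaw 13.975751 at x=.55 y= 0.33831096
w2 0 yaw 13.966695 at x=.55 y= 0.21353377
w2 1 yaw 13.90454 at x=.55 y= 0.33801678
bar 0.10216083891610063 12.420022012516526
w1 stand coords: web 0.6290328329023911 0.14026211438041367 lev y 0.1630361523709975 clip 0.6002513851296133 0.08130087557041787 ptr 0.659656750256047 0.0962823784199702 bar [(np.float64(0.5928284144616129), np.float64(0.09464788802885413)), (np.float64(0.5934090731863134), np.float64(0.19625944540529844))]
w2 stand coords: web 0.5995362999170956 0.14012546636494091 lev y 0.1625977892518904 clip 0.6006444139878145 0.08666280548291586 ptr 0.6592778648462613 0.09642014471462973 bar [(np.float64(0.5932067310808652), np.float64(0.09448349697650066)), (np.float64(0.5926202173986442), np.float64(0.19579971163939702))]
```

The measurements agree: the triangulated heights are 25, 27 and 72 mm against the expected 24, 28 and 73. Yaw is 13.95° and the pull is about 59 mm. Next is the straddle pose.

Run:
```python
from h import *
a=load('w1');b=load('w2')
yaw=np.radians(13.95); ex=np.array([np.cos(yaw),np.sin(yaw)]);ey=np.array([-ex[1],ex[0]])
f=lambda d,u,v,z:(lambda p:np.array([p@ex,p@ey]))(onz(d,u,v,z)[:2])
print('web y',f(a,324.4,265,.081)[1],f(b,356.5,340,.081)[1],'barmid',[ (f(d,*p,.073)+f(d,*q,.073))/2 for d,p,q in ((a,(278,240.2),(381,240.2)),(b,(304.8,328.6),(418.4,328.6)))])
print('clip',f(a,271,232.8,.024),f(b,299,309.7,.024),'ptr',f(a,286,283.2,.028),f(b,308.7,361.5,.028))
bar=(f(a,278,240.2,.073)+f(a,381,240.2,.073))/2
g=(bar[0]+.0145)*ex+bar[1]*ey; print('grip',g, go([*g,.14],yaw+np.pi/2), go([*g,.04],yaw+np.pi/2))
```

```text
web y 0.1354733135688942 0.13541244588679976 barmid [array([0.59424283, 0.14079088]), array([0.59403512, 0.14048044])]
clip [0.6008714  0.07658405] [0.60130653 0.08194273] ptr [0.6603926  0.09109853] [0.66001481 0.09123927]
grip [0.55684769 0.28339118] (array([-11.74,   3.71,   6.28]), np.float64(-0.004)) (array([-11.72,   3.7 ,  16.28]), np.float64(-0.004))
```

```bash
python3 -m jog '[[-4,1.3,0,0],[-8,2.6,2,0],[-11.2,3.6,4,0],[-11.7,3.7,5.5,0],[-11.7,3.7,6.3,0],[-11.7,3.7,6.3,0],[-11.7,3.7,6.3,0],[-11.7,3.7,6.3,0]]' -0.5
python3 - <<'E'
from h import *
g=[.5568,.2834]; print(go([*g,.04],np.radians(103.95)),bot.get_obs()['gripper_width'])
snap('wrist','w3')
E
```

```text
t: 2.37
eef_pos: [0.5563, 0.2815, 0.1404]
tool_rot: [0.001, -0.119, 0.993, 0.0]
contact_force: [-0.4, 0.3, 0.8]
gripper_width: 0.751
grasp_force: 0.0
(array([-0.07,  0.17, 10.04]), np.float64(-0.005)) 0.7514476445757614
```

View pics/w3.png

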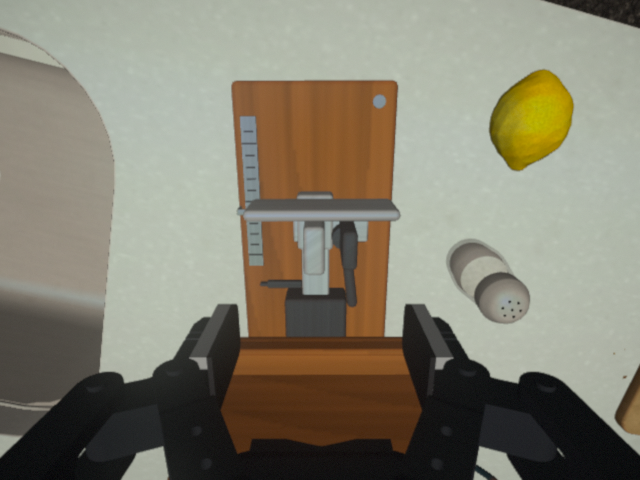

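The bar's middle is at column 321 and the fingers' at 322, so they are centred. Descending.

```bash
python3 -m jog '[[-0.1,0.1,2,0],[-0.1,0.1,4,0],[-0.1,0.1,6,0],[-0.1,0.1,8,0],[-0.1,0.1,9.3,0],[-0.1,0.1,10,0],[-0.1,0.1,10,0],[-0.1,0.1,10,0]]'
python3 - <<'E'
from h import *
print(go([.5568,.2834,.04],np.radians(103.95)),bot.get_obs()['contact_force'])
E
```

```text
t: 3.08
eef_pos: [0.5573, 0.2826, 0.0397]
tool_rot: [0.0, -0.119, 0.993, 0.0]
contact_force: [0.6, -0.2, 0.6]
gripper_width: 0.746
grasp_force: 0.0
(array([ 0.03,  0.09, -0.03]), np.float64(-0.005)) [ 0.5996902  -0.16753316  0.60540448]
```

```bash
python3 -m jog '[[0.2,0,0,0],[0.4,0,0,0],[0.8,0,0,0],[1.2,0,0,0],[1.7,0,0,0],[2.2,0,0,0],[2.7,0,0,0],[3.2,0,0,0],[3.7,0,0,0],[4.2,0,0,0],[4.7,0,0,0],[5.1,0,0,0],[5.4,0,0,0],[5.6,0,0,0],[5.7,0,0,0],[5.7,0,0,0],[5.7,0,0,0]]'
python3 - <<'E'
from h import *
snap('wrist','w4'); snap('top','t4'); snap('scene','s4')
b=cv2.imread('pics/w4.png')
t=cv2.resize(cv2.imread('pics/t4.png')[175:255,225:315],None,fx=4,fy=4,interpolation=cv2.INTER_CUBIC)
s=cv2.resize(cv2.imread('pics/s4.png')[175:255,250:350],None,fx=4,fy=4,interpolation=cv2.INTER_CUBIC)
w=cv2.resize(b[0:400,130:500],(260,281))
w2=cv2.resize(b[100:330,180:460],None,fx=1.8,fy=1.8)[:,:]
cv2.imwrite('pics/c4.png',cv2.copyMakeBorder(b,0,0,0,0,0))
E
```

```text
t: 4.5
eef_pos: [0.5017, 0.269, 0.0388]
tool_rot: [0.0, -0.119, 0.993, 0.0]
contact_force: [0.1, -0.4, 0.0]
gripper_width: 0.752
grasp_force: 0.0
```

View pics/w4.png

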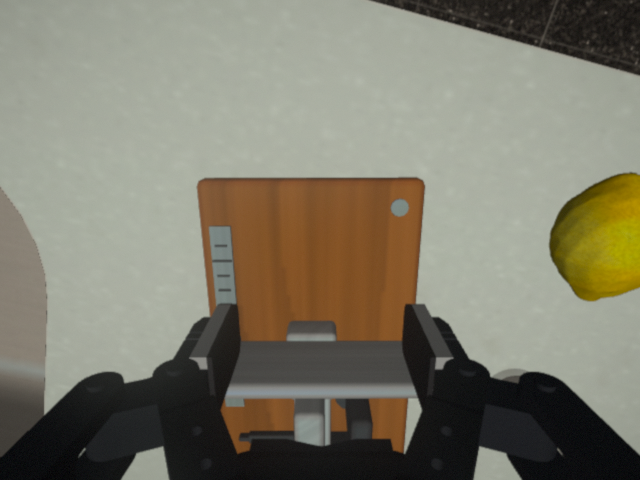

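The bar (inner edge at row 396) sits between the pads, and the pointer tip is at (241,437). I'll check where the leg is.

```bash
cat >> h.py <<'E'
yaw=np.radians(13.95); ex=np.array([np.cos(yaw),np.sin(yaw)]);ey=np.array([-ex[1],ex[0]])
f=lambda d,u,v,z:(lambda p:np.array([p@ex,p@ey]))(onz(d,u,v,z)[:2])
E
python3 - <<'E'
from h import *
d=load('w4'); print('ptr',f(d,241,437,.028),'bar inner',f(d,321,396,.073),'tcp',tool()[0][:2]@ex,tool()[0][:2]@ey)
d=load('w3'); print('w3 bar',f(d,321,220,.073),f(d,262,284,.028))
o=bot.get_obs();print(o['contact_force'],o['t'])
t=cv2.resize(cv2.imread('pics/t4.png')[165:255,225:305],None,fx=4.4,fy=4.4,interpolation=cv2.INTER_CUBIC)
s=cv2.resize(cv2.imread('pics/s4.png')[165:255,250:350],None,fx=4.4,fy=4.4,interpolation=cv2.INTER_CUBIC)
cv2.imwrite('pics/c5.png',np.hstack([t,s]))
E
```

```text
ptr [0.66067319 0.09166231] bar inner [0.59315872 0.14081569] tcp 0.5517406792315028 0.14008151174968797
w3 bar [0.59496116 0.1400087 ] [0.66102994 0.09190275]
[0.09998525 0.20823474 0.65308577] 4.65
```

View pics/c5.png

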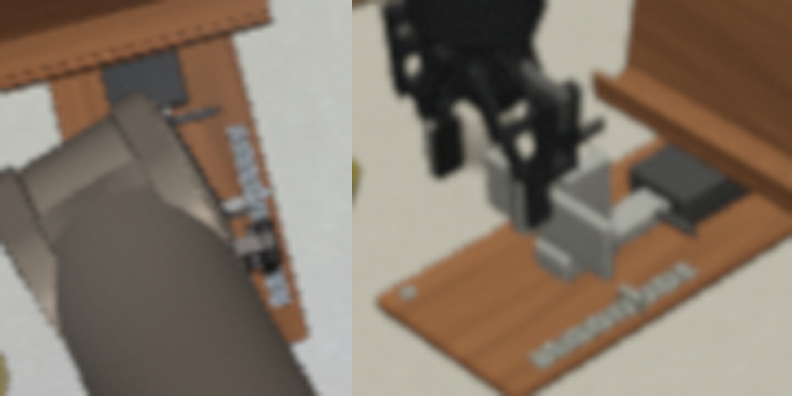

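The leg has not moved (pointer still at 0.6607) and the fingers are now in front of the bar. I'll check how high the finger tips really are.

Run:
```python
from h import *
s=load('s4'); c=lambda x,y:(250+(x-352)/4.4,165+y/4.4)
for p in ((535,222),(540,205),(530,190),(445,170),(445,150),(510,200),(610,250)):
    w=dep(s,*c(*p)); print(p,np.round(c(*p),1),'depth pt stand x,y,z',np.round([w[:2]@ex,w[:2]@ey,w[2]],4))
d=load('w4')
for p in ((222,345),(222,385),(422,345),(422,385),(207,390),(321,385),(321,360),(321,347)):
    w=dep(d,*p); print('w4',p,np.round([w[:2]@ex,w[:2]@ey,w[2]],4))
```

```text
(535, 222) [291.6 215.5] depth pt stand x,y,z [0.5459 0.0933 0.098 ]
(540, 205) [292.7 211.6] depth pt stand x,y,z [0.5515 0.0951 0.1054]
(530, 190) [290.5 208.2] depth pt stand x,y,z [0.5441 0.0939 0.1198]
(445, 170) [271.1 203.6] depth pt stand x,y,z [0.5463 0.1685 0.0938]
(445, 150) [271.1 199.1] depth pt stand x,y,z [0.5534 0.1762 0.0999]
(510, 200) [285.9 210.5] depth pt stand x,y,z [0.5923 0.1694 0.0487]
(610, 250) [308.6 221.8] depth pt stand x,y,z [0.5959 0.0893 0.0542]
w4 (222, 345) [0.5438 0.1085 0.108 ]
w4 (222, 385) [0.5561 0.1086 0.1122]
w4 (422, 345) [0.5412 0.1728 0.1123]
w4 (422, 385) [0.5535 0.1729 0.1158]
w4 (207, 390) [0.5389 0.1118 0.136 ]
w4 (321, 385) [0.5899 0.1408 0.0696]
w4 (321, 360) [0.5888 0.1408 0.0522]
w4 (321, 347) [0.5888 0.1408 0.041 ]
```

Run:
```python
from h import *
def cloud(d):
    F=240/np.tan(np.radians(d['fovy'])/2);P=np.array(d['pose']);v,u=np.mgrid[:480,:640];z=d['depth']
    X=np.stack([(u-d['cx'])/F*z,(v-d['cy'])/F*z,z],-1)@P[:3,:3].T+P[:3,3]
    return np.stack([X[...,0]*ex[0]+X[...,1]*ex[1],X[...,0]*ey[0]+X[...,1]*ey[1],X[...,2]],-1)
for n,tz in (('w1',.2616),('w3',.1404),('w4',.0388)):
    d=load(n);C=cloud(d);g=d['pixels'].max(2)<75
    m=(d['depth']>0)&(d['depth']<.26); m[:300]=0; m[:,260:400]=0
    z=C[...,2][m]; print(n,tz,'z pct rel TCP',np.percentile(z,[0,1,5,20,50])-tz, 'cam z-tcp',d['pose'][2][3]-tz,'x of low',np.median(C[...,0][m&(C[...,2]<np.percentile(z,5))]), 'y',np.unique(np.round(C[...,1][m&(C[...,2]<np.percentile(z,5))],2)))
for n in ('s4',):
    d=load(n);C=cloud(d);m=(C[...,0]>.52)&(C[...,0]<.58)&(C[...,1]>.06)&(C[...,1]<.22)&(C[...,2]>.03)&(C[...,2]<.3)
    z=C[...,2][m];print(n,len(z),np.percentile(z,[0,1,3,5,10,20]))
    L=np.argwhere(m&(C[...,2]<.1)); print([(tuple(p),np.round(C[tuple(p)],3).tolist()) for p in L[::6]][:25])
print(bot.get_obs())
```

```text
w1 0.2616 z pct rel TCP [0.05142511 0.05680384 0.06619231 0.09013197 0.10640669] cam z-tcp 0.18141522601802856 x of low 0.5460136511694181 y [0.08 0.09 0.18 0.19]
w3 0.1404 z pct rel TCP [-0.05332759  0.05021535  0.06215368  0.09166814  0.10239969] cam z-tcp 0.18123150410431885 x of low 0.5997257416587003 y [0.04 0.09 0.1  0.11 0.17 0.18 0.19 0.26 0.27]
w4 0.0388 z pct rel TCP [-0.04225779 -0.04067901 -0.04016929 -0.03933677  0.09251702] cam z-tcp 0.18142126120039895 x of low 0.6040731822531035 y [-0.04 -0.03 -0.02 -0.01 -0.    0.01  0.02  0.03  0.04  0.05  0.06  0.07
  0.2   0.21  0.22  0.23  0.24  0.25  0.26  0.27  0.28  0.29  0.3   0.31
  0.32  0.33  0.34  0.35]
s4 1983 [0.08432417 0.09143969 0.09886512 0.10447923 0.11914293 0.14425206]
[((np.int64(197), np.int64(275)), [0.566, 0.177, 0.099]), ((np.int64(200), np.int64(274)), [0.559, 0.172, 0.097]), ((np.int64(201), np.int64(274)), [0.558, 0.172, 0.094]), ((np.int64(202), np.int64(271)), [0.548, 0.171, 0.096]), ((np.int64(203), np.int64(268)), [0.54, 0.173, 0.096]), ((np.int64(203), np.int64(274)), [0.561, 0.176, 0.084]), ((np.int
[... 435 characters left out ...]
8844,  0.10833366,  1.94173984, -0.07960054,
        0.70610862,  1.2787144 ]), 'joint_vel': array([ 1.42040402e-03,  3.80478641e-04, -7.68865471e-05,  1.00272972e-03,
       -8.75579121e-04, -1.85704915e-04, -1.26711084e-03]), 'joint_torque': array([-1.80987257e-02, -5.27118695e+01,  2.83127859e+00, -2.03264111e+01,
        8.69728363e-03,  1.45662285e-03,  1.20212508e-04]), 'eef_pos': array([0.50169774, 0.26896093, 0.03879556]), 'tool_rot': array([ 8.40228716e-05, -1.18738682e-01,  9.92925534e-01,  3.67226665e-05]), 'contact_force': array([0.09998525, 0.20823474, 0.65308577]), 'torque': array([-0.02290782,  0.04799711,  0.01024251]), 'grasp_force': 0.0, 'gripper_width': 0.7438612534258141}
```

The finger tips sit about 46 mm above the reported TCP: 0.085 m in both the scene and wrist depth, against a reading of 0.039 m. The true offset therefore differs from the reported one by about 36 mm along z, and the fingers passed above the bar without touching it. I'll go back up and over, then descend to a reading of about 0.007 m.

```bash
python3 -m jog '[[0,0,-1.5,0],[0,0,-3,0],[-2,0,-3.5,0],[-4.5,0,-3.5,0],[-5.6,0.1,-3.5,0],[-5.7,0.1,-3,0],[-5.7,0.1,-1.5,0],[-5.7,0.1,0,0],[-5.7,0.1,1,0],[-5.7,0.1,2,0],[-5.7,0.1,2.7,0],[-5.7,0.1,3.2,0],[-5.7,0.1,3.2,0],[-5.7,0.1,3.2,0]]'
python3 - <<'E'
from h import *
snap('wrist','w6');snap('scene','s6')
p=tool()[0];print(p[:2]@ex,p[:2]@ey,p[2])
s=cv2.resize(cv2.imread('pics/s6.png')[165:255,250:350],None,fx=4,fy=4,interpolation=cv2.INTER_CUBIC)
w=cv2.resize(cv2.imread('pics/w6.png')[210:480,160:480],None,fx=1.25,fy=1.25)
cv2.imwrite('pics/c6.png',np.hstack([s[:337],w[:337]]))
E
```

```text
t: 5.82
eef_pos: [0.5562, 0.2832, 0.0065]
tool_rot: [-0.0, -0.119, 0.993, -0.0]
contact_force: [0.4, 0.4, -1.0]
gripper_width: 0.747
grasp_force: 0.5
0.608456105806152 0.14086509941916406 0.007018838771826609
```

View pics/c6.png

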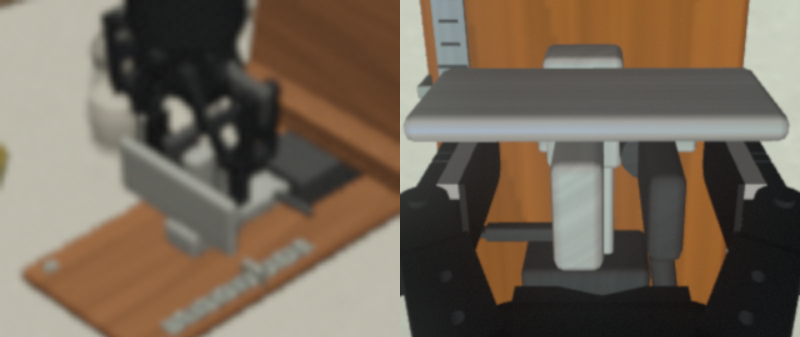

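The fingers are now behind the bar at a tip height of about 50 mm, straddling web and lever, with the pointer tip at about (230,396) in the wrist image. Pulling now, stopping a little short.

```bash
python3 -m jog '[[0.2,0,0,0],[0.4,0,0,0],[0.7,0,0,0],[1.1,0,0,0],[1.6,0,0,0],[2.1,0,0,0],[2.6,0,0,0],[3.1,0,0,0],[3.6,0,0,0],[4.1,0,0,0],[4.6,0,0,0],[5,0,0,0],[5.4,0,0,0],[5.7,0,0,0],[5.9,0,0,0],[5.9,0,0,0],[5.9,0,0,0],[5.9,0,0,0]]'
cat >> h.py <<'E'
def px(d,sx,sy,z):
    F=240/np.tan(np.radians(d['fovy'])/2);P=np.array(d['pose']);w=np.array([*(sx*ex+sy*ey),z])
    c=P[:3,:3].T@(w-P[:3,3]); return np.array([d['cx']+F*c[0]/c[2],d['cy']+F*c[1]/c[2]])
def blade(d,lo=380,hi=412):  # dark pixels left of the leg
    g=d['pixels'].astype(int).max(2); r=[]
    for v in range(365,420): r.append((v,''.join('#' if x<75 else '+' if x<105 else '.' for x in g[v,205:285])))
    return r
E
python3 - <<'E'
from h import *
p=tool()[0];print(p[:2]@ex,p[:2]@ey,p[2])
for n,d in (('w6',load('w6')),('w7',snap('wrist','w7'))):
    print(n,'clip predicted',px(d,.6011,.0835,.024),'clip L/R',px(d,.6011,.0745,.024),px(d,.6011,.0925,.024))
    for v,s in blade(d)[::2]: print(v,s)
E
```

```text
t: 7.42
eef_pos: [0.4988, 0.2693, 0.0065]
tool_rot: [-0.0, -0.119, 0.993, -0.0]
contact_force: [3.9, -0.3, 1.9]
gripper_width: 0.749
grasp_force: 1.5
0.5490389117480718 0.1410636577851735 0.006535613857827707
w6 clip predicted [192.56341745 282.42101326] clip L/R [172.69690908 282.47813192] [212.43273776 282.36388652]
365 ..+###########################+.................................................
367 ...###########################..................................................
369 +++##########################+..................................................
371 ############################+...................................................
373 ############################....................................................
375 ###########################+....................................................
377 ##########################+.....................................................
379 ##########################......................................................
381 #########################+......................................................
383 ###########
[... 3390 characters left out ...]
...+++++++++++++++..
405 #################+.....++.......................................................
407 ################+......++....................................................+..
409 ################+......++....................................................+..
411 ##################+....++....................................................+..
413 #################+.....+++......................................................
415 #################+......++...................................................+..
417 ##################+.....++......................................................
419 ###################+....++......................................................
```

```bash
cat >> h.py <<'E'
def bladeX(d):  # sub-pixel rows of the blade's two edges -> stand x at blade top height
    g=d['pixels'].astype(float).max(2); out=[]
    for u in range(234,255):
        c=g[378:416,u]; lo=c.min(); 
        i=np.where(c<(lo+c[:6].mean())/2)[0]; a,b=i[0],i[-1]
        t=(lo+c[:6].mean())/2; 
        out.append((378+a-1+(c[a-1]-t)/(c[a-1]-c[a])))
    v=np.median(out); return v,f(d,240,v,.028)
E
python3 - <<'E'
from h import *
for n in ('w6','w7'):
    d=load(n); print(n,bladeX(d), 'cam',np.array(d['pose'])[:2,3]@ex)
p=tool()[0];print('tcp',p[:2]@ex,p[:2]@ey,bot.get_obs()['contact_force'])
# is clip visible in w7 ?
d=load('w7');a=d['pixels'][384:400,180:245].astype(int);print(a[8,::4].tolist())
d=load('w6');h=cv2.cvtColor(d['pixels'],cv2.COLOR_RGB2HSV);print('w6 clip column u=176..181 sat',h[272:296,178,1].tolist())
s=snap('scene','s7');c=px(s,.6011,.0835,.024);q=px(s,.6011,.092,.028);print('scene clip',c,'ptr',q)
E
```

```text
w6 (np.float64(387.39130434782606), array([0.65486538, 0.10219166])) cam 0.5274584592459421
w7 (np.float64(387.5726495726496), array([0.59595505, 0.10246432])) cam 0.4684544782422295
tcp 0.5491377261936519 0.14105179795869516 [3.21151741 0.06432037 0.87234581]
[[28, 28, 26], [28, 29, 26], [26, 28, 26], [29, 28, 27], [28, 26, 23], [30, 28, 26], [28, 29, 25], [28, 27, 26], [44, 42, 42], [27, 22, 19], [27, 24, 21], [25, 20, 19], [37, 34, 33], [45, 41, 38], [43, 41, 39], [45, 41, 40], [45, 41, 38]]
w6 clip column u=176..181 sat [17, 18, 17, 20, 15, 19, 15, 13, 17, 22, 22, 22, 24, 21, 17, 14, 12, 8, 13, 13, 13, 13, 8, 8]
scene clip [312.0503422  231.62446568] ptr [309.66063995 228.84811121]
```

The leg moved 58.9 mm, putting the pointer at 0.6013 against 0.6011 for the clip. I'll cross-check the clip's edges in the closer w6 view and hold there with the lever open.

```bash
python3 -m jog '[[0,0,0,0],[0,0,0,0],[0,0,0,0],[0,0,0,0],[0,0,0,0],[0,0,0,0],[0,0,0,0],[0,0,0,0],[0,0,0,0],[0,0,0,0],[0,0,0,0],[0,0,0,0]]'
python3 - <<'E'
from h import *
d=load('w6'); g=d['pixels'].astype(int).max(2)
print([(v,int(g[v,178:186].mean()),int(g[v,186:196].mean())) for v in range(266,296)])
print('x at v',[(v,f(d,181,v,.024)[0].round(4)) for v in (274,278,282,286,290)])
e=snap('wrist','w8'); print(bladeX(e))
E
```

```text
t: 8.52
eef_pos: [0.4991, 0.2693, 0.0067]
tool_rot: [-0.0, -0.119, 0.993, -0.0]
contact_force: [4.0, 1.1, -2.2]
gripper_width: 0.751
grasp_force: 1.6
[(266, 178, 145), (267, 178, 140), (268, 177, 136), (269, 169, 131), (270, 148, 125), (271, 127, 121), (272, 112, 116), (273, 99, 111), (274, 89, 107), (275, 82, 104), (276, 77, 100), (277, 76, 95), (278, 99, 93), (279, 127, 94), (280, 139, 94), (281, 138, 93), (282, 131, 92), (283, 124, 92), (284, 118, 92), (285, 112, 93), (286, 106, 93), (287, 100, 93), (288, 96, 92), (289, 95, 94), (290, 96, 94), (291, 96, 95), (292, 97, 95), (293, 96, 95), (294, 96, 95), (295, 95, 95)]
x at v [(274, np.float64(0.597)), (278, np.float64(0.5989)), (282, np.float64(0.6009)), (286, np.float64(0.6029)), (290, np.float64(0.6048))]
(np.float64(387.3777777777778), array([0.59621395, 0.10245559]))
```

The pointer is within about 0.3 mm of the clip's centre (0.6012). Now I'll squeeze the lever shut.

```bash
python3 -m jog '[[0,0,0,0],[0,0,0,0],[0,0,0,0],[0,0,0,0],[0,0,0,0],[0,0,0,0],[0,0,0,0],[0,0,0,0],[0,0,0,0],[0,0,0,0],[0,0,0,0],[0,0,0,0]]' 1 40
python3 - <<'E'
from h import *
e=snap('wrist','w9'); p=tool()[0];print(p[:2]@ex,p[:2]@ey,p[2])
print(bladeX(e)); cv2.imwrite('pics/w9v.png',e['pixels'][:,:,::-1])
g=e['pixels'].astype(int).max(2)
for v in range(360,420,3): print(v,''.join('#' if x<75 else '+' if x<105 else '.' for x in g[v,205:440:2]))
E
```

```text
t: 9.57
eef_pos: [0.5011, 0.268, 0.0079]
tool_rot: [0.001, -0.118, 0.993, -0.0]
contact_force: [4.3, -4.9, 7.3]
gripper_width: 0.264
grasp_force: 44.2
0.551011669679672 0.13925691092328601 0.007934802531618053
(np.float64(390.6875), array([0.60089383, 0.10008773]))
360 ............+.###########################....................#########################################+..............+
363 ##+++++####+#############################....................###########################################+...........##
366 ##....++#################################....................################################################++....+##
369 #########################################+...................#########################################################
372 #########################################+...................#########################################################
375 #########################################+...................#########################################################
378 #########################################+...................###############################
[... 925 characters left out ...]
#####+##+...................#################.#######################################
405 #####################################+...+...................###############...#######################################
408 #####################################+.......................+#############+...+######################################
411 #####################################........................+.############.....######################################
414 #####################################..........................##########+......######################################
417 #####################################..........................##########+......######################################
```

Opening is 22–24 mm, so web and lever are together, but the TCP moved about 1.9 mm inward. The fingers now hide the blade, so I'll measure the leg by the bar's inner top edge.

```bash
cat >> h.py <<'E'
def barX(d,us):
    g=cv2.GaussianBlur(d['pixels'].astype(np.float32).mean(2),(1,5),0); r=[]
    for u in us:
        c=np.diff(g[285:345,u]); i=int(np.argmin(c)); j=int(np.argmax(c[:i])) if i>0 else 0
        den=c[i-1]-2*c[i]+c[i+1]; r.append((285+i+.5+.5*(c[i-1]-c[i+1])/den,285+j+.5))
    r=np.median(r,0); return r.round(2),f(d,np.mean(us),r[0],.073).round(5),f(d,np.mean(us),r[1],.073).round(5)
E
python3 - <<'E'
from h import *
for n in ('w6','w7','w8','w9'):
    d=load(n); print(n,[barX(d,us) for us in (range(185,215),range(255,275),range(370,390),range(430,455))], 'cam',(np.array(d['pose'])[:2,3]@ex).round(4))
d=load('w9'); g=d['pixels'].astype(int).mean(2); print([(v,int(g[v,200]),int(g[v,320])) for v in range(290,345,2)])
E
```

```text
w6 [(array([323.22, 303.5 ]), array([0.59373, 0.10171]), array([0.58653, 0.10242])), (array([322.51, 303.5 ]), array([0.59353, 0.12311]), array([0.58659, 0.12343])), (array([323.55, 304.5 ]), array([0.59403, 0.16092]), array([0.58707, 0.16062])), (array([322.43, 303.5 ]), array([0.59368, 0.18144]), array([0.58677, 0.1808 ]))] cam 0.5275
w7 [(array([323.21, 304.5 ]), array([0.53471, 0.10199]), array([0.52788, 0.10266])), (array([322.86, 303.5 ]), array([0.53465, 0.12338]), array([0.52759, 0.12372])), (array([324.32, 303.5 ]), array([0.53531, 0.16122]), array([0.5277, 0.1609])), (array([322.43, 304.5 ]), array([0.53467, 0.18173]), array([0.52813, 0.18114]))] cam 0.4685
w8 [(array([323.2, 304.5]), array([0.535  , 0.10197]), array([0.52816, 0.10264])), (array([322.55, 303.5 ]), array([0.53483, 0.12338]), array([0.52787, 0.12371])), (array([324.37, 303.5 ]), array([0.53562, 0.16125]), array([0.52799, 0.16092])), (array([322.24, 303.5 ]), array([0.53489, 0.18177]), array([0.52805, 0.18114]))] cam 0.4686
w9 [(array([320.7, 302.5]), array([0.53625, 0.09988]), array([0.52954, 0.10055])), (array([321.12, 302.5 ]), array([0.5365 , 0.12147]), array([0.52963, 0.12181])), (array([320.57, 302.5 ]), array([0.53645, 0.15966]), array([0.52978, 0.15938])), (array([316.71, 301.5 ]), array([0.53509, 0.18026]), array([0.5295 , 0.17976]))] cam 0.4698
[(290, 81, 76), (292, 80, 75), (294, 80, 74), (296, 78, 77), (298, 80, 77), (300, 88, 90), (302, 108, 106), (304, 124, 126), (306, 139, 139), (308, 146, 144), (310, 150, 147), (312, 153, 151), (314, 153, 149), (316, 141, 139), (318, 133, 130), (320, 125, 115), (322, 97, 76), (324, 91, 71), (326, 89, 71), (328, 87, 71), (330, 88, 72), (332, 87, 74), (334, 87, 71), (336, 88, 73), (338, 87, 89), (340, 87, 108), (342, 85, 125), (344, 86, 131)]
```

The leg travel is about 57.2 mm, so it crept back about 1.8 mm while squeezing. I'll pull it back out by that while gripping.

```bash
python3 -m jog '[[0.1,0,0,0],[0.18,0,0,0],[0.18,0,0,0],[0.18,0,0,0],[0.18,0,0,0],[0.18,0,0,0]]'
python3 - <<'E'
from h import *
d=snap('wrist','w10'); print([barX(d,us) for us in (range(185,215),range(255,275),range(370,390),range(430,455))])
p=tool()[0];print(p[:2]@ex,p[:2]@ey,p[2])
E
```

```text
t: 10.12
eef_pos: [0.4995, 0.2676, 0.0079]
tool_rot: [0.001, -0.118, 0.993, -0.0]
contact_force: [5.3, -4.6, 8.3]
gripper_width: 0.265
grasp_force: 44.2
[(array([320.44, 302.5 ]), array([0.5344 , 0.09989]), array([0.52779, 0.10056])), (array([321.13, 302.5 ]), array([0.53475, 0.12147]), array([0.52787, 0.12181])), (array([320.58, 302.  ]), array([0.5347 , 0.15967]), array([0.52785, 0.15938])), (array([316.68, 302.5 ]), array([0.53333, 0.18027]), array([0.52811, 0.1798 ]))]
0.5492858010890126 0.13927997912680684 0.007968771400550127
```

Leg travel is now about 59.0 mm, on the mark, and the squeezed pair measures 22–24 mm with a 44 N grip. A brief hold to check it stays, then hand in.

```bash
python3 -m jog '[[0,0,0,0],[0,0,0,0],[0,0,0,0],[0,0,0,0],[0,0,0,0],[0,0,0,0],[0,0,0,0],[0,0,0,0]]'
python3 - <<'E'
from h import *
d=snap('wrist','w11'); print([barX(d,us)[1:] for us in (range(185,215),range(255,275),range(370,390))])
x=barX(d,range(185,215))[1][0]
if abs(x-.5346)<.0008: print(bot.hand_in())
E
```

```text
t: 10.83
eef_pos: [0.4995, 0.2676, 0.0079]
tool_rot: [0.001, -0.118, 0.993, -0.0]
contact_force: [5.0, -4.4, 7.8]
gripper_width: 0.268
grasp_force: 44.2
[(array([0.53442, 0.09989]), array([0.52779, 0.10056])), (array([0.53475, 0.12148]), array([0.52787, 0.12181])), (array([0.53469, 0.15967]), array([0.52785, 0.15938]))]
the job is handed in; nothing more can be done
None
```

I handed the job in at about 11 s with the leg at the mark (within about 0.3 mm by camera), the lever squeezed shut judging by the 22–24 mm grip width, and handle and lever still held at 44 N; the leg crept in about 1.8 mm as the lever closed, and I pulled it back to the mark.

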